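Lock a keyhole bracket onto its rail

TASK

Mount the blue-webbed vial bracket on the grey rail: lower its two keyholes over the two brass screw heads until the plate is down on the deck, then slide it along the rail, ring end first, until it is fully home and the red plunger snaps up behind it, and let go. Work by feel and gently: never push the bracket against the rail with more than 30 N. Leave the pocket scale, the screwdriver, the big jug and the half-gallon jar where they are.

Things in the scene. Friction and masses are not known exactly. Their poses are not given: they have to be found in the camera images.
- rail: Low mounting rail, 184 (x) x 104 (y) x 14 mm, fixed to the worktop; origin at the centre of its underside, z up; its +x is the locking direction. A dark steel carriage (134 x 84 mm) is clamped in its groove and does not move in use, but it was clamped at an unmeasured place, up to 14 mm either way along x from the middle. It carries the deck, both screws and the plunger.
- deck (a point): Point on the flat top (deck) of the carriage at the rail's centre, 16 mm above the rail's origin; rail axes. The red plunger, 8 mm in diameter, stands up from the deck at rail x = -31.5 mm, y = 0 when the carriage is in the middle.
- screws_mid (a point): Point on the deck midway between the two screws IF the carriage were in the middle: rail x = +14 mm, y = 0; it does not show the carriage's true shift of up to 14 mm along x. The screws stand 26 mm to either side in y. Each: shank 7 mm in diameter; brass head 14 mm in diameter, bevelled 1.5 mm on top, from 8 to 12 mm above the deck.
- bracket: Loose bracket, about 0.25 kg, lying flat. Yellow plate 100 (x) x 84 (y) x 5 mm; origin at the centre of the plate's underside, z up; +x (the end with the black ring) must point along the rail's +x. Upright blue web along x on top: 12 mm thick in y, x from -16 to +24 mm, top 55 mm above the underside.
- entry (a point): Point midway between the two entry holes at the plate's underside (bracket x = +9 mm, y = 0). Holes 18 mm across at y = +26 and -26 mm; from each a 10 mm slot runs toward -x, ending at x = -14 mm. The heads pass when this point is within 2 mm of midway between the screws; else the plate lands on them. Home is then about 19.5 mm farther in +x: shanks stop the plate hard.
- grip (a point): Point inside the bracket's blue web where it is well gripped across its 12 mm thickness (along the bracket's y): bracket x = +6 mm, y = 0, 40 mm above the plate's underside. Axes as the bracket's.
- ring (a point): Centre of the top of the black vial ring, 31 mm in diameter, 12 mm high, at the bracket's +x end: bracket x = +44 mm, 48 mm above the plate's underside.
- plunger (a joint): Red spring plunger on the carriage, in m: 0 = fully up, 6 mm above the deck; about 0.006 = pressed flush under the plate (takes about 2.5 N). The plate presses it down on entry; in the last 2 mm before the hard stop the plate's rear edge clears it and it snaps up to 0 behind the plate.
- pocket_scale: Black pocket scale 110 x 64 x 19 mm, bystander; origin at the centre of its underside.
- screwdriver: Screwdriver with a red handle, 177 mm long, bystander; origin at the centre of its underside.
- gallon_jug: Large jug, 159 mm in diameter, 306 mm tall, bystander; origin at the centre of its underside.
- half_gallon_jar: Jar with dark contents, 119 mm in diameter, 228 mm tall, bystander; origin at the centre of its underside.

How it is judged:
On the way, in this order (a step that is already met when the one before it is completed fails the run):
1. the bracket's plate is down round both screws, below their heads, with the plunger pressed down under it (z of bracket in the frame of rail below 0.0205 m and y of bracket in the frame of rail between -0.005 and 0.005 m and x of bracket in the frame of rail between -0.016 and 0.045 m and angle between the x axis of bracket and the x axis of rail, either way round below 0.12 rad and value of joint plunger above 0.0025 m and x of ring in the frame of rail above 0.02 m), for 0.1 s.
2. the bracket is home and the plunger is up behind it (z of bracket in the frame of rail below 0.0205 m and x of bracket in the frame of rail above 0.005 m and value of joint plunger below 0.001 m and x of ring in the frame of rail above 0.03 m), for 0.1 s.
At the end, for the whole second after the job is handed in: The bracket lies flat on the deck (underside within 2.5 mm, tilt under 0.05 rad), ring end toward the rail's +x, in line with the rail (5 mm, 0.1 rad), under both screw heads and so far home that the plunger is up (within 1 mm) behind its rear edge; released and at rest (z of bracket in the frame of rail between 0.014 and 0.0185 m and y of bracket in the frame of rail between -0.005 and 0.005 m and x of bracket in the frame of rail between 0.005 and 0.045 m and angle between the x axis of bracket and the x axis of rail, either way round below 0.1 rad and angle between bracket's own z axis and vertical below 0.05 rad and value of joint plunger below 0.001 m and linear speed of bracket below 0.01 m/s and x of ring in the frame of rail above 0.03 m); the robot touches nothing.
It fails at once if the bracket is pushed against the rail, its screws or plunger with more than 30 N (contact force between bracket and rail above 30 N).
It fails at once if the pocket scale is shifted by more than 15 mm (distance of pocket_scale from where it was at the start of the episode above 0.015 m).
It fails at once if the screwdriver is shifted by more than 20 mm (distance of screwdriver from where it was at the start of the episode above 0.02 m).
It fails at once if the big jug is shifted by more than 15 mm (distance of gallon_jug from where it was at the start of the episode above 0.015 m).
It fails at once if the half-gallon jar is shifted by more than 15 mm (distance of half_gallon_jar from where it was at the start of the episode above 0.015 m).
It also fails if it takes over 64 s, if anything falls off the work surface, if the arm or the gripper's body presses on something with over 40 N, if the wrist force passes 120 N, or if a joint passes its speed limit or range.

ROBOT

A 6-joint arm with a two-finger parallel gripper is mounted at the origin on a cart in front of the work surface, level with it; the furniture and walls round the work are solid. World frame = base frame: x ahead of the robot, y to its left, z up, the work surface at z = 0. Lengths are in m, angles in rad, forces in N, time in s.
With the tool pointing down it reaches from about 0.35 to 0.85 m from the base axis. Payload 8.1 kg.
Tool frame: the origin (TCP) lies at the centre of the arm's flange, where the gripper is bolted on; the fingertips stand 186 mm ahead of it and the grasp point (between the pads) lies 167 mm ahead of it; z points along the fingers, y is the line along which they close (so a half turn about z gives the same grasp; the last joint's range is limited). The gripper opens to 93 mm and grips with 3 to 60 N. Pads are 15 mm wide; open, the fingers measure 128 mm over their backs; the gripper's body (75 mm by 188 mm) begins 65 mm behind the grasp point.
Start: joints at [-1.343, 0.13, 1.488, -0, 1.523, -0.085], TCP at [0.185, -0.571, 0.405] pointing down, gripper open.
Joint ranges: [-2.96, 2.96], [-0.89, 2.26], [0.02, 2.5], [-1.34, 4.48], [0, 2.73], [-2.66, 2.66]. Speed limits (rad/s): [2.39, 2.39, 2.79, 3.14, 3.14, 3.14].

INTERFACE

Orientations are given as a rotation vector (axis times angle).
In Python, from plant import read_state, read_camera, camera_params, robot gives the robot as it stands.
- The arm moves only by the tool carry_out, never from a script. Its argument "targets" is a list of rows, each an object of numbers: "hand": the opening in per cent of the stroke, from 0 (shut) to 100 (fully open); "x", "y", "z": the shift along the tool's x, y, z in m; "ax", "ay", "az": the turn, a rotation vector about the tool's x, y, z in rad. In form: [{"hand": .., "x": .., "y": .., "z": .., "ax": .., "ay": .., "az": ..}, ...]. A call has 1 to 8 rows; each row is the pose to reach, as a shift and turn from the pose commanded when the call began, along the tool's axes at that moment; what a row does not reach only later rows make up. A row lasts 1/8 s, in which the tool goes at most 62.5 mm and 10.7 degrees, less where a joint would pass 70% of its speed; a pose out of reach is approached as far as the arm can. A call with a gripper value outside its range is refused whole. The fingers move at their own pace and stop on an object; "newtons" is the grip in N (left out, the last holds). Time passes only in rows, so rows that repeat a pose let the fingers close. It gives the time, the measured TCP pose, the force, the opening and the grip force at its end, in the units of the state.
- read_state(): the state, without advancing time (a new reading comes with each control period).
- read_camera(name): name is "scene" or "top" or "wrist"; returns (picture, depth): 480x640x3 uint8, blue, green, red; 480x640 float32, m along the optical axis (not along the pixel's ray), 0 where there is no reading.
- camera_params(name): a dict with "fx", "fy", "cx", "cy" (pixels), "position" and "rotation" of the camera in the world. Camera axes: x right, y up, looking along -z (the intrinsics and any distortion apply to the point x, -y, -z); pixel columns grow to the right and rows downward; lengths in m; the calibration is good to about 2 mm. A picture is of the moment at which its call begins: read the wrist's pose just before it. camera_params takes no time and is no camera call; for the wrist camera it gives the pose at the moment of the call.
- robot.close_job(): hands the job in; it is judged then, once.
The state is a dict: "t": time; "q": joint angles; "dq": joint speeds; "joint_torque": joint torques, N m; "tool_pos": TCP position; "orientation": TCP orientation; "force": force on the tool from outside, world axes, zero at the start; "wrist_torque": the same for the moment, N m; "opening": finger opening in m; "gripper_force": force on a finger pad.
Only numpy, scipy, OpenCV 4.12 (cv2) and the standard library are available. Lean on these libraries where they do the work, as an engineer would, in place of code of your own. Each camera call takes 0.05 s, during which the arm holds its last target. There are 200 camera calls.

## Working session

There is one attempt and no reset: what is moved stays moved. The work goes in short steps, Python scripts to look and compute and a tool call to move; the robot and the scene stay as the last step left them, time stands still between calls to the robot, and variables do not carry over. Pictures are saved under pics/ and viewed, at most 10 in all, crops included, and the job is handed in when it is done.

Besides the shell and the picture viewer there is one more tool, called after "Emit:" as name(argument=value, ...), one argument or row to a line, values as JSON. carry_out: Moves the arm, as the interface text tells. Its arguments: {"type":"object","properties":{"targets":{"type":"array","items":{"type":"object","properties":{"hand":{"type":"number"},"x":{"type":"number"},"y":{"type":"number"},"z":{"type":"number"},"ax":{"type":"number"},"ay":{"type":"number"},"az":{"type":"number"}}}},"newtons":{"type":"number"}},"required":["targets"]}

```bash
mkdir -p pics; cat > h.py <<'E'
import numpy as np, cv2
from plant import read_state, read_camera, camera_params, robot
from scipy.spatial.transform import Rotation as R
def cloud(name):
    p=camera_params(name); im,d=read_camera(name)
    v,u=np.mgrid[0:480,0:640]
    P=np.stack([(u-p['cx'])/p['fx']*d,-(v-p['cy'])/p['fy']*d,-d],-1)
    W=P@np.array(p['rotation']).T+np.array(p['position'])
    W[d==0]=np.nan
    return im,d,W
E
python3 - <<'E'
from h import *
for n in ['top','scene']:
    im,d,W=cloud(n); cv2.imwrite(f'pics/{n}0.png',im); np.savez(f'{n}0.npz',im=im,d=d,W=W)
    p=camera_params(n);print(n,{k:np.round(v,3).tolist() if not isinstance(v,str) else v for k,v in p.items()})
s=read_state();print(s)
E
```

```text
Traceback (most recent call last):
  File "h.py", line 8, in cloud
    W=P@np.array(p['rotation']).T+np.array(p['position'])
      ~~~~~~~~~~~~~~~~~~~~~~~~~~~^~~~~~~~~~~~~~~~~~~~~~~~
ValueError: operands could not be broadcast together with shapes (480,640) (3,)
```

```bash
sed -i "s/W=P@np.array(p\['rotation'\]).T+/W=P@rot(p['rotation']).T+/" h.py; cat >> h.py <<'E'
def rot(r):
    r=np.array(r)
    return r if r.shape==(3,3) else R.from_rotvec(r).as_matrix()
E
python3 - <<'E'
from h import *
print(camera_params('top'))
for n in ['top','scene']:
    im,d,W=cloud(n); cv2.imwrite(f'pics/{n}0.png',im); np.savez(f'{n}0.npz',im=im,d=d,W=W)
print(np.nanmedian(W[...,2]))
s=read_state();print(s)
E
```

```text
{'fx': 491.06414510864795, 'fy': 491.06414510864795, 'cx': 320.3619429269966, 'cy': 236.8027728508961, 'position': array([0.42476293, 0.02880467, 1.25854179]), 'rotation': array([ 0.03815866, -0.03764618, -1.5480267 ])}
0.1332805779001145
{'t': 0.15, 'q': array([-1.34338946e+00,  1.30973867e-01,  1.48904895e+00, -1.96708808e-05,
        1.52300500e+00, -8.54111447e-02]), 'dq': array([ 0.00148075, -0.00242765, -0.00394285,  0.00042961, -0.00072   ,
        0.0013889 ]), 'joint_torque': array([ 1.53110457e-03, -5.60476041e+01, -4.92335021e+01,  7.69775268e-02,
        3.05819605e-02, -9.40201517e-05]), 'tool_pos': array([ 0.18461458, -0.57069958,  0.4039256 ]), 'orientation': array([-3.10183038e+00, -4.89151060e-01,  1.90618082e-04]), 'force': array([-1.26094555, -0.74837571, -0.94064717]), 'wrist_torque': array([0.02229176, 0.02189028, 0.03295543]), 'gripper_force': 0.0, 'opening': 0.09291884279497115}
```

View pics/top0.png

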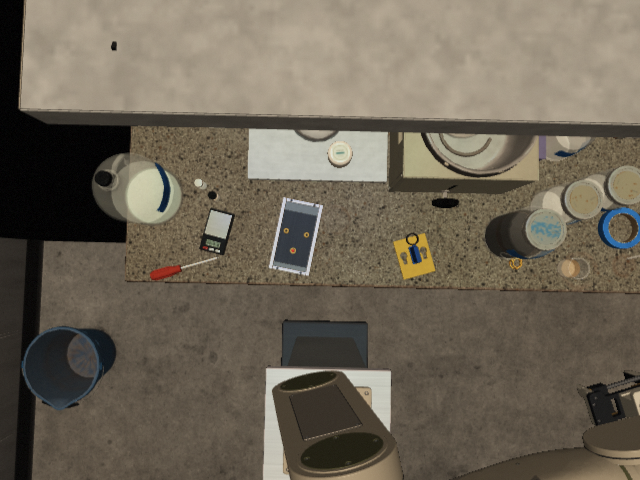

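View pics/scene0.png

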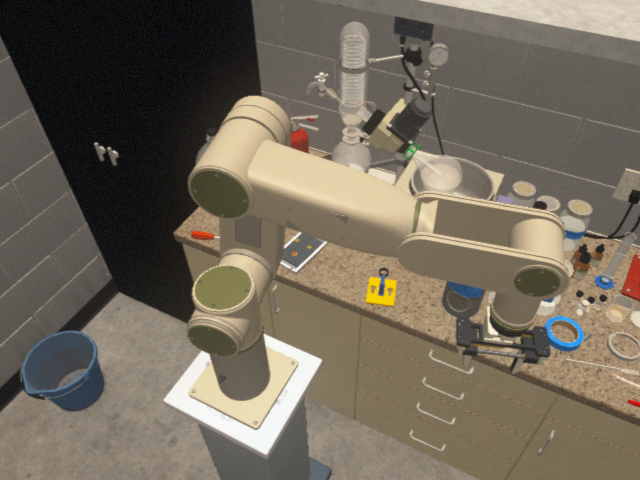

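```bash
python3 - <<'E'
from h import *
f=np.load('top0.npz'); im,W=f['im'],f['W']
hsv=cv2.cvtColor(im,cv2.COLOR_BGR2HSV)
def show(n,m):
    P=W[m]; print(n,m.sum(),np.round(np.nanmedian(P,0),4),'min',np.round(np.nanmin(P,0),3),'max',np.round(np.nanmax(P,0),3))
def box(r0,r1,c0,c1):
    m=np.zeros((480,640),bool); m[r0:r1,c0:c1]=1; return m
H,S,V=hsv[...,0],hsv[...,1],hsv[...,2]
yel=box(225,285,385,440)&(H>18)&(H<32)&(S>150)
show('yellow',yel); r=cv2.minAreaRect(np.float32(W[yel][:,:2]));print(r)
blue=box(225,285,385,440)&(H>95)&(H<125)&(S>120); show('blue',blue);print(cv2.minAreaRect(np.float32(W[blue][:,:2])))
show('table',box(265,280,330,380)); 
for z0 in (0.006,):
    m=box(190,285,262,330)&(W[...,2]>z0); show('rail',m); r=cv2.minAreaRect(np.float32(W[m][:,:2]));print(r, cv2.boxPoints(r))
br=box(200,270,270,322)&(H>8)&(H<25)&(S>130)&(V>90)
n,l,st,c=cv2.connectedComponentsWithStats(br.astype(np.uint8))
for i in range(1,n):
    print(st[i],c[i],np.nanmedian(W[l==i],0).round(4))
for n,p in dict(shelf=(60,300),jar=(230,545),board=(160,270),jug=(190,140),box=(185,460),jugcap=(178,103)).items(): print(n,W[p].round(3))
E
```

```text
yellow 983 [ 0.4348 -0.2074  0.0043] min [ 0.385 -0.262 -0.005] max [ 0.501 -0.156  0.053]
((0.44219672679901123, -0.20984604954719543), (0.10120183974504471, 0.08371597528457642), 16.360593795776367)
blue 142 [ 0.4463 -0.205   0.047 ] min [ 0.424 -0.216  0.003] max [ 0.468 -0.196  0.059]
((0.44711002707481384, -0.2062857747077942), (0.044581953436136246, 0.012983118183910847), 19.806909561157227)
table 750 [ 0.3976 -0.0603 -0.0005] min [ 0.378 -0.123 -0.008] max [0.417 0.004 0.007]
rail 2860 [0.485  0.0928 0.0147] min [0.372 0.006 0.006] max [0.603 0.182 0.034]
((0.48781853914260864, 0.0936257392168045), (0.23275700211524963, 0.17036062479019165), 1.5899428129196167) [[0.36912143 0.1755442 ]
 [0.37384826 0.00524916]
 [0.60651565 0.01170728]
 [0.6017888  0.18200232]]
[284 228   5   5  19] [285.94736842 230.05263158] [0.4995 0.1162 0.0278]
[304 232   5   6  19] [306.05263158 234.36842105] [0.4904 0.0662 0.028 ]
[290 248   6   5  15] [292.4        250.13333333] [0.4498 0.1009 0.017 ]
shelf [0.6   0.051 0.835]
jar [ 0.5   -0.443  0.226]
board [0.675 0.161 0.03 ]
jug [0.565 0.412 0.229]
box [ 0.606 -0.29   0.133]
jugcap [0.576 0.457 0.306]
```

```bash
cat >> h.py <<'E'
def row(pos,yaw_deg,s=None):
    s=s or read_state()
    R0=R.from_rotvec(s['orientation'])
    y=np.radians(yaw_deg); c,si=np.cos(y),np.sin(y)
    Rt=R.from_matrix(np.array([[c,si,0],[si,-c,0],[0,0,-1]]))
    d=R0.inv().apply(np.array(pos)-s['tool_pos']); a=(R0.inv()*Rt).as_rotvec()
    print('shift',d.round(4),'turn',a.round(4))
def tyaw(s):
    x=R.from_rotvec(s['orientation']).as_matrix()[:,0]; return np.degrees(np.arctan2(x[1],x[0]))
E
python3 - <<'E'
from h import *
s=read_state(); print(tyaw(s)); row([.448,-.208,.40],16,s)
p=camera_params('wrist'); R0=R.from_rotvec(s['orientation']); print(R0.inv().apply(p['position']-s['tool_pos']), (R0.inv()*R.from_matrix(rot(p['rotation']))).as_matrix().round(3),p['fx'])
E
```

```text
17.923202325479853
shift [ 0.3622 -0.264   0.0043] turn [-0.0014 -0.0001  0.0336]
[ 0.08227093 -0.00011758  0.01907778] [[ 0.001  0.955  0.296]
 [ 1.    -0.    -0.001]
 [-0.001  0.296 -0.955]] 330.8182217466408
```

Emit:
carry_out(
  targets=[
    {"x": 0.06, "y": -0.044, "z": 0.0, "hand": 100},
    {"x": 0.12, "y": -0.088, "z": 0.0, "hand": 100},
    {"x": 0.18, "y": -0.132, "z": 0.0, "hand": 100},
    {"x": 0.24, "y": -0.176, "z": 0.0, "hand": 100},
    {"x": 0.3, "y": -0.22, "z": 0.0, "hand": 100, "az": 0.02},
    {"x": 0.362, "y": -0.264, "z": 0.004, "hand": 100, "az": 0.034},
    {"x": 0.362, "y": -0.264, "z": 0.004, "hand": 100, "az": 0.034},
    {"x": 0.362, "y": -0.264, "z": 0.004, "hand": 100, "az": 0.034},
  ],
)

```text
schema error: expected keys hand, x, y, z, ax, ay, az
```

```bash
python3 - <<'E'
from h import *
s=read_state(); print(s['tool_pos'],tyaw(s))
im,d,W=cloud('wrist'); cv2.imwrite('pics/w1.png',im); np.savez('w1.npz',im=im,d=d,W=W)
E
```

```text
[ 0.18461458 -0.57069958  0.4039256 ] 17.923202325479853
```

View pics/w1.png

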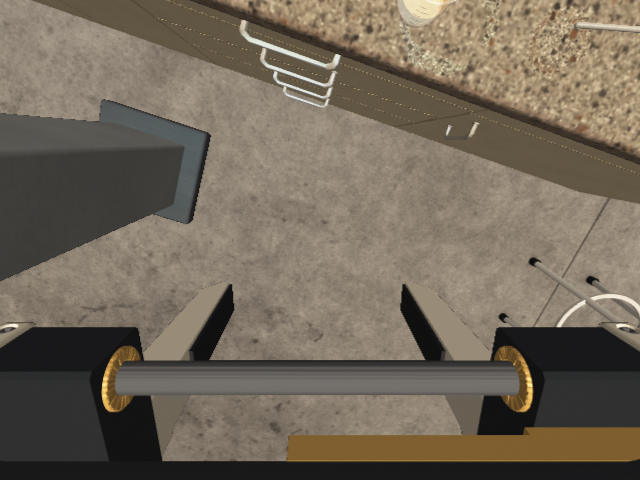

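The wrist view (still before the move) shows the fingers at about (215,300) and (420,300), so objects are best seen a little ahead in tool +x; I'll stop short.

Emit:
carry_out(
  targets=[
    {"x": 0.05, "y": -0.044, "z": 0.0, "hand": 100, "ax": 0, "ay": 0, "az": 0},
    {"x": 0.1, "y": -0.088, "z": 0.0, "hand": 100, "ax": 0, "ay": 0, "az": 0},
    {"x": 0.15, "y": -0.132, "z": 0.0, "hand": 100, "ax": 0, "ay": 0, "az": 0},
    {"x": 0.2, "y": -0.176, "z": 0.02, "hand": 100, "ax": 0, "ay": 0, "az": 0},
    {"x": 0.25, "y": -0.22, "z": 0.04, "hand": 100, "ax": 0, "ay": 0, "az": 0.02},
    {"x": 0.3, "y": -0.264, "z": 0.06, "hand": 100, "ax": 0, "ay": 0, "az": 0.034},
    {"x": 0.3, "y": -0.264, "z": 0.06, "hand": 100, "ax": 0, "ay": 0, "az": 0.034},
    {"x": 0.3, "y": -0.264, "z": 0.06, "hand": 100, "ax": 0, "ay": 0, "az": 0.034},
  ],
)

```text
t: 1.2
tool_pos: [0.3893, -0.2254, 0.3437]
orientation: [-3.109, -0.442, 0.002]
force: [-0.0, 0.4, -0.2]
opening: 0.0932
gripper_force: 0.0
```

```bash
python3 - <<'E'
from h import *
s=read_state(); print(s['t'],s['tool_pos'],tyaw(s))
im,d,W=cloud('wrist'); cv2.imwrite('pics/w2.png',im); np.savez('w2.npz',im=im,d=d,W=W)
hsv=cv2.cvtColor(im,cv2.COLOR_BGR2HSV);H,S,V=[hsv[...,i] for i in range(3)]
z=W[...,2]
for n,m in dict(yel=(H>18)&(H<32)&(S>150)&(z<.015)&(z>0)&(np.abs(W[...,1]+.21)<.08),blue=(H>95)&(H<125)&(S>120)&(z>.05)&(z<.07)&(np.abs(W[...,1]+.21)<.08)).items():
    P=W[m]; print(n,m.sum(),np.nanmedian(P,0),cv2.minAreaRect(np.float32(P[:,:2])))
m=(z>.04)&(z<.053)&(V<60)&(np.hypot(W[...,0]-.48,W[...,1]+.197)<.05); P=W[m];print('ring',m.sum(),cv2.minEnclosingCircle(np.float32(P[:,:2])) if m.sum() else 0)
E
```

```text
1.2 [ 0.38932431 -0.22542831  0.34370123] 16.183448893940515
yel 7332 [ 0.44064682 -0.21241945  0.00592829] ((0.4399687349796295, -0.21258994936943054), (0.10184233635663986, 0.08507067710161209), 16.771347045898438)
blue 745 [ 0.44579672 -0.21052141  0.05577944] ((0.444561630487442, -0.2105860561132431), (0.039416372776031494, 0.011941822245717049), 16.682157516479492)
ring 345 ((0.48271411657333374, -0.1992938220500946), 0.015105023048818111)
```

View pics/w2.png

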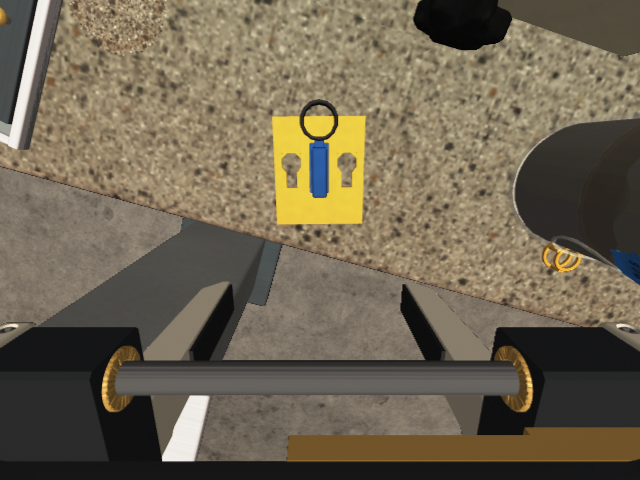

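```bash
python3 - <<'E'
from h import *
row([.4462,-.2104,.207],16.7)
E
```

```text
shift [0.0595 0.0003 0.1374] turn [-0.0004  0.0007 -0.0101]
```

Emit:
carry_out(
  targets=[
    {"x": 0.045, "y": 0, "z": 0.02, "hand": 100, "ax": 0, "ay": 0, "az": -0.01},
    {"x": 0.0595, "y": 0, "z": 0.06, "hand": 60, "ax": 0, "ay": 0, "az": -0.01},
    {"x": 0.0595, "y": 0, "z": 0.1, "hand": 60, "ax": 0, "ay": 0, "az": -0.01},
    {"x": 0.0595, "y": 0, "z": 0.125, "hand": 60, "ax": 0, "ay": 0, "az": -0.01},
    {"x": 0.0595, "y": 0, "z": 0.137, "hand": 60, "ax": 0, "ay": 0, "az": -0.01},
    {"x": 0.0595, "y": 0, "z": 0.137, "hand": 40, "ax": 0, "ay": 0, "az": -0.01},
    {"x": 0.0595, "y": 0, "z": 0.137, "hand": 25, "ax": 0, "ay": 0, "az": -0.01},
    {"x": 0.0595, "y": 0, "z": 0.137, "hand": 25, "ax": 0, "ay": 0, "az": -0.01},
  ],
  newtons=30,
)

```text
t: 2.25
tool_pos: [0.4466, -0.2115, 0.2091]
orientation: [3.107, 0.452, 0.003]
force: [-0.1, 0.1, 0.6]
opening: 0.0303
gripper_force: 0.0
```

Emit:
carry_out(
  targets=[
    {"x": 0, "y": 0, "z": 0, "hand": 15, "ax": 0, "ay": 0, "az": 0},
    {"x": 0, "y": 0, "z": 0, "hand": 5, "ax": 0, "ay": 0, "az": 0},
    {"x": 0, "y": 0, "z": 0, "hand": 0, "ax": 0, "ay": 0, "az": 0},
    {"x": 0, "y": 0, "z": 0, "hand": 0, "ax": 0, "ay": 0, "az": 0},
    {"x": 0, "y": 0, "z": 0, "hand": 0, "ax": 0, "ay": 0, "az": 0},
  ],
  newtons=30,
)

```text
t: 2.88
tool_pos: [0.4463, -0.211, 0.2081]
orientation: [3.109, 0.452, 0.001]
force: [-2.4, 2.6, 4.8]
opening: 0.0115
gripper_force: 30.0
```

Emit:
carry_out(
  targets=[
    {"x": 0, "y": 0, "z": -0.02, "hand": 0, "ax": 0, "ay": 0, "az": 0},
    {"x": 0, "y": 0, "z": -0.06, "hand": 0, "ax": 0, "ay": 0, "az": 0},
    {"x": 0, "y": 0, "z": -0.11, "hand": 0, "ax": 0, "ay": 0, "az": 0},
    {"x": 0, "y": 0, "z": -0.13, "hand": 0, "ax": 0, "ay": 0, "az": 0},
    {"x": 0, "y": 0, "z": -0.13, "hand": 0, "ax": 0, "ay": 0, "az": 0},
  ],
)

```text
t: 3.5
tool_pos: [0.4465, -0.2113, 0.3391]
orientation: [3.107, 0.452, 0.004]
force: [0.3, -0.0, -1.9]
opening: 0.0122
gripper_force: 30.0
```

```bash
python3 - <<'E'
from h import *
s=read_state();print(s['force'],s['wrist_torque'])
row([.385,.115,.34],-11,s)
E
```

```text
[ 0.26930399 -0.04521488 -1.91073568] [-0.01072746  0.01332473  0.00724826]
shift [ 0.034  -0.3303 -0.0016] turn [ 0.0018 -0.0026  0.4808]
```

Emit:
carry_out(
  targets=[
    {"x": 0.0, "y": -0.03, "z": 0, "hand": 0, "ax": 0, "ay": 0, "az": 0.05},
    {"x": 0.0, "y": -0.08, "z": 0, "hand": 0, "ax": 0, "ay": 0, "az": 0.12},
    {"x": 0.0, "y": -0.14, "z": 0, "hand": 0, "ax": 0, "ay": 0, "az": 0.2},
    {"x": 0.01, "y": -0.2, "z": 0, "hand": 0, "ax": 0, "ay": 0, "az": 0.3},
    {"x": 0.02, "y": -0.26, "z": 0, "hand": 0, "ax": 0, "ay": 0, "az": 0.4},
    {"x": 0.034, "y": -0.31, "z": 0, "hand": 0, "ax": 0, "ay": 0, "az": 0.46},
    {"x": 0.034, "y": -0.33, "z": 0, "hand": 0, "ax": 0, "ay": 0, "az": 0.48},
    {"x": 0.034, "y": -0.33, "z": 0, "hand": 0, "ax": 0, "ay": 0, "az": 0.48},
  ],
)

```text
t: 4.5
tool_pos: [0.3837, 0.1161, 0.3356]
orientation: [3.127, -0.295, -0.005]
force: [-0.9, -0.8, -2.7]
opening: 0.012
gripper_force: 30.0
```

```bash
python3 - <<'E'
from h import *
s=read_state(); print(s['t'],s['tool_pos'],tyaw(s),s['dq'].round(3))
im,d,W=cloud('wrist'); cv2.imwrite('pics/w3.png',im); np.savez('w3.npz',im=im,d=d,W=W,tp=s['tool_pos'],o=s['orientation'])
E
```

```text
4.5 [0.38367899 0.11608266 0.33558275] -10.774507389586075 [-0.049 -0.008 -0.007 -0.016  0.002 -0.04 ]
```

View pics/w3.png

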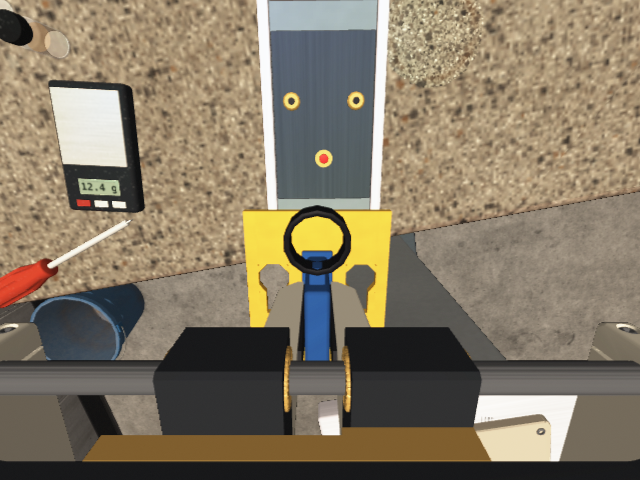

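```bash
python3 - <<'E'
from h import *
f=np.load('w3.npz'); im,d,W=f['im'],f['d'],f['W']; p=camera_params('wrist'); Rc=rot(p['rotation'])
R0=R.from_rotvec(f['o']); tp=f['tp']
hsv=cv2.cvtColor(im,cv2.COLOR_BGR2HSV);H,S,V=[hsv[...,i] for i in range(3)]
def ray(u,v,z):
    r=Rc@np.array([(u-p['cx'])/p['fx'],-(v-p['cy'])/p['fy'],-1]); return p['position']+r*(z-p['position'][2])/r[2]
m=((S>100)&(V>90)).astype(np.uint8); m[190:]=0; m[:, :270]=0; m[:,375:]=0
n,l,st,c=cv2.connectedComponentsWithStats(m)
sc=[]
for i in range(1,n):
    if st[i][4]>40:
        ys,xs=np.nonzero(l==i); (u,v),r=cv2.minEnclosingCircle(np.float32(np.c_[xs,ys])); 
        Q=W[l==i]; z=np.nanmedian(Q[:,2]); X=ray(u,v,.028 if v<130 else .022); sc.append(X)
        print(u,v,r,'depthz',z.round(4),'W',np.nanmedian(Q,0).round(4),'ray',X.round(4))
mid=(sc[0]+sc[1])/2; dx=mid-sc[2]; e=sc[0]-sc[1]
print('mid',mid,'yaw',np.degrees(np.arctan2(dx[1],dx[0])),np.degrees(np.arctan2(-e[0],e[1])),np.linalg.norm(e),np.linalg.norm(dx))
# rail white edges, top
z=W[...,2]
wm=(S<40)&(V>180)&(z>.006)&(z<.025)&(np.abs(W[...,1]-.09)<.09)
for a,b in((255,285),(360,395)):
    k=wm.copy();k[:,:a]=0;k[:,b:]=0;k[205:]=0;Q=W[k]
    vx,vy,x0,y0=cv2.fitLine(np.float32(Q[:,:2]),cv2.DIST_HUBER,0,.01,.01).ravel();print('edge',np.degrees(np.arctan(vy/vx)),x0,y0,k.sum(),np.nanmedian(Q[:,2]))
# bracket in tool frame
T=R0.inv().apply((W-tp).reshape(-1,3)).reshape(W.shape)
yl=(H>18)&(H<32)&(S>150)&(T[...,2]>.19)&(T[...,2]<.22)&(d>0)
print('plate z',np.nanmedian(T[yl][:,2]))
ys,xs=np.nonzero(yl); print('plate front x',np.percentile(T[yl][:,0],99.5), 'y range',np.percentile(T[yl][:,1],[.3,99.7]))
A=np.c_[T[yl][:,:2],np.ones(yl.sum())]; print('plane tilt',np.linalg.lstsq(A,T[yl][:,2],rcond=None)[0])
fr=[]
for cidx in range(255,385,5):
    r=np.nonzero(yl[:,cidx])[0]
    if len(r): fr.append(T[r[0],cidx])
fr=np.array(fr);print('front edge',np.polyfit(fr[:,1],fr[:,0],1))
rg=(V<50)&(T[...,2]>.15)&(T[...,2]<.166)&(T[...,0]>.018)&(np.hypot(T[...,0]-.038,T[...,1])<.022)
print('ring',rg.sum(),cv2.minEnclosingCircle(np.float32(T[rg][:,:2])),np.nanmedian(T[rg][:,2]))
bl=(H>95)&(H<125)&(S>120)&(np.abs(T[...,1])<.015)&(T[...,0]<.025)&(T[...,2]<.17)&(d>0)
print('blue',bl.sum(),np.percentile(T[bl],[1,50,99],axis=0))
E
```

```text
355.1938781738281 100.26530456542969 9.300410270690918 depthz 0.0287 W [0.4876 0.0644 0.0287] ray [0.4883 0.063  0.028 ]
291.0 101.0 9.055485725402832 depthz 0.0287 W [0.4968 0.1149 0.0287] ray [0.4974 0.1139 0.028 ]
323.0 158.0 8.602425575256348 depthz 0.0178 W [0.448  0.0975 0.0178] ray [0.4485 0.0966 0.022 ]
mid [0.49288379 0.08842063 0.028     ] yaw -10.405763987011042 169.8345347906018 0.051734581396121936 0.04556217714333635
edge -12.626759 0.5151529 0.13161922 2562 0.014631560359437135
edge -9.0787 0.48997852 0.042412005 2597 0.014661921404979683
plate z 0.20226803479330147
plate front x 0.0444222154521641 y range [-0.04158105  0.04207081]
plane tilt [-0.00090859 -0.00121186  0.20232007]
front edge [0.00638043 0.04315613]
ring 1364 ((0.03866887837648392, 0.00019340937433298677), 0.015428846701979637) 0.15967084757114497
blue 2154 [[-0.01640691 -0.00559448  0.15101784]
 [ 0.00603775  0.0003865   0.15258679]
 [ 0.02287051  0.00611688  0.16570834]]
```

```bash
python3 - <<'E'
from h import *
row([.4898,.0893,.246],-10.4)
E
```

```text
shift [0.109  0.0055 0.0896] turn [ 0.0014  0.0027 -0.0073]
```

Emit:
carry_out(
  targets=[
    {"x": 0.03, "y": 0.001, "z": 0, "hand": 0, "ax": 0, "ay": 0, "az": -0.007},
    {"x": 0.07, "y": 0.0055, "z": 0.01, "hand": 0, "ax": 0, "ay": 0, "az": -0.007},
    {"x": 0.1, "y": 0.0055, "z": 0.035, "hand": 0, "ax": 0.001, "ay": 0.0025, "az": -0.007},
    {"x": 0.109, "y": 0.0055, "z": 0.065, "hand": 0, "ax": 0.001, "ay": 0.0025, "az": -0.007},
    {"x": 0.109, "y": 0.0055, "z": 0.082, "hand": 0, "ax": 0.001, "ay": 0.0025, "az": -0.007},
    {"x": 0.109, "y": 0.0055, "z": 0.089, "hand": 0, "ax": 0.001, "ay": 0.0025, "az": -0.007},
    {"x": 0.109, "y": 0.0055, "z": 0.089, "hand": 0, "ax": 0.001, "ay": 0.0025, "az": -0.007},
    {"x": 0.109, "y": 0.0055, "z": 0.089, "hand": 0, "ax": 0.001, "ay": 0.0025, "az": -0.007},
  ],
)

```text
t: 5.55
tool_pos: [0.4909, 0.089, 0.25]
orientation: [-3.127, 0.288, -0.007]
force: [-0.3, 0.2, -2.0]
opening: 0.0119
gripper_force: 30.0
```

```bash
python3 - <<'E'
from h import *
s=read_state(); print(s['t'],s['tool_pos'],tyaw(s),s['force'],R.from_rotvec(s['orientation']).as_matrix()[:,2])
row([.4898,.0893,.246],-10.4,s)
im,d,W=cloud('wrist'); np.savez('w4.npz',im=im,d=d,W=W,tp=s['tool_pos'],o=s['orientation'])
cv2.imwrite('pics/w4.png',cv2.resize(im[180:380,200:440],None,fx=3,fy=3,interpolation=cv2.INTER_CUBIC)[:600])
E
```

```text
5.55 [0.4909467  0.08904167 0.25003242] -10.534758409701876 [-0.28853434  0.17689713 -1.97950523] [ 4.71315217e-03  6.94933099e-04 -9.99988652e-01]
shift [-0.0012 -0.      0.004 ] turn [-0.0015 -0.0045 -0.0023]
```

View pics/w4.png

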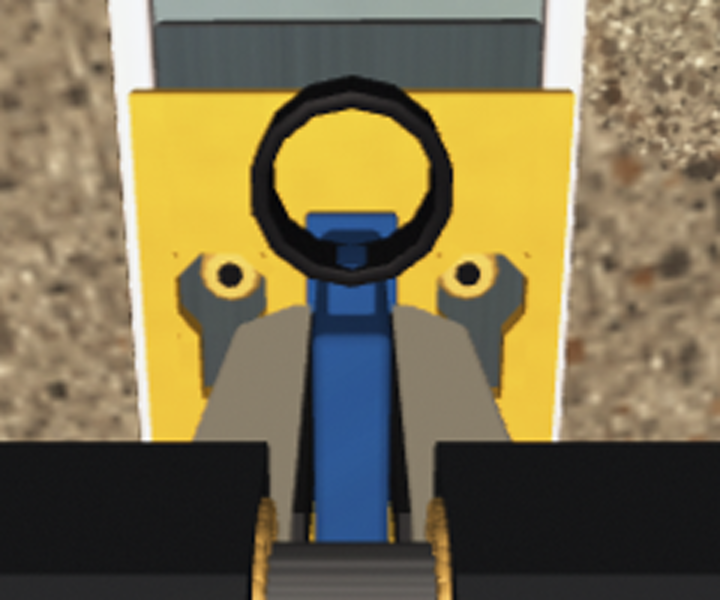

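The screw sockets show through the holes at crop pixels (230,273) and (468,273); hole centres are near (222,297) and (481,297). I'll turn the socket pixels into positions.

```bash
python3 - <<'E'
from h import *
f=np.load('w4.npz'); im,d,W=f['im'],f['d'],f['W']; p=camera_params('wrist'); Rc=rot(p['rotation'])
R0=R.from_rotvec(f['o']); tp=f['tp']
def ray(u,v,z):
    r=Rc@np.array([(u-p['cx'])/p['fx'],-(v-p['cy'])/p['fy'],-1]); return p['position']+r*(z-p['position'][2])/r[2]
g=cv2.cvtColor(im,cv2.COLOR_BGR2GRAY)
X=[]
for u0,v0 in((276,271),(355.5,271)):
    u0=int(u0);w=np.clip(90-g[v0-5:v0+6,u0-5:u0+6].astype(float),0,None);yy,xx=np.mgrid[-5:6,-5:6]
    u=u0+(w*xx).sum()/w.sum();v=v0+(w*yy).sum()/w.sum();z=W[int(round(v)),int(round(u)),2]
    x=ray(u,v,.0265);X.append(x);print(u,v,'z',z,x.round(4),'tool',R0.inv().apply(x-tp).round(4))
m=(X[0]+X[1])/2;print('mid',m,'tool',R0.inv().apply(m-tp), np.linalg.norm(X[0]-X[1]))
T=R0.inv().apply((W-tp).reshape(-1,3)).reshape(W.shape)
hsv=cv2.cvtColor(im,cv2.COLOR_BGR2HSV);H,S,V=[hsv[...,i] for i in range(3)]
# hole lateral + front edges in tool frame: use plate-plane projection (tool z .2023)
o=R0.inv().apply(p['position']-tp)
def tray(u,v,z):
    r=R0.inv().apply(Rc@np.array([(u-p['cx'])/p['fx'],-(v-p['cy'])/p['fy'],-1])); return o+r*(z-o[2])/r[2]
for n,(u,v) in dict(L_left=(178,285),L_right=(267,285),R_left=(437,285),R_right=(526,285),L_front=(222,253),R_front=(481,253),pl_fl=(131,91),pl_fr=(574,91),slotL_end=(205,392),slotR_end=(500,392)).items(): print(n,tray(200+u/3,180+v/3,.2023).round(4))
E
```

```text
276.313756405203 271.2837997635002 z 0.02966649560008383 [0.496  0.1155 0.0265] tool [-0.0009 -0.0266  0.2236]
355.66393762183236 271.059649122807 z 0.029719699751839523 [0.4866 0.0636 0.0265] tool [-0.0006  0.0262  0.2235]
mid [0.49129775 0.08953992 0.0265    ] tool [-7.53357000e-04 -2.08691437e-04  2.23531881e-01] 0.05275552136408784
L_left [ 0.0054 -0.0341  0.2023]
L_right [ 0.0054 -0.0163  0.2023]
R_left [0.0054 0.0176 0.2023]
R_right [0.0054 0.0353 0.2023]
L_front [ 0.0122 -0.025   0.2023]
R_front [0.0122 0.0261 0.2023]
pl_fl [ 0.0447 -0.0409  0.2023]
pl_fr [0.0447 0.0422 0.2023]
slotL_end [-0.0184 -0.0297  0.2023]
slotR_end [-0.0184  0.0312  0.2023]
```

Emit:
carry_out(
  targets=[
    {"x": -0.0015, "y": -0.0005, "z": 0.0, "hand": 0, "ax": 0, "ay": -0.0045, "az": 0},
    {"x": -0.0015, "y": -0.0005, "z": 0.0, "hand": 0, "ax": 0, "ay": -0.0045, "az": 0},
    {"x": -0.0015, "y": -0.0005, "z": 0.0, "hand": 0, "ax": 0, "ay": -0.0045, "az": 0},
    {"x": -0.0015, "y": -0.0005, "z": 0.0, "hand": 0, "ax": 0, "ay": -0.0045, "az": 0},
  ],
)

```text
t: 6.1
tool_pos: [0.4893, 0.0897, 0.2487]
orientation: [-3.127, 0.289, 0.003]
force: [0.4, -0.4, -1.9]
opening: 0.0117
gripper_force: 30.0
```

```bash
python3 - <<'E'
from h import *
s=read_state(); Rm=R.from_rotvec(s['orientation']); print(s['tool_pos'],tyaw(s),s['force'],Rm.as_matrix()[:,2])
E=s['tool_pos']+Rm.apply([.0034,.0005,.2073]); print('entry',E)
y=np.radians(-10.4); e=np.array([.4921,.0895])-E[:2]; print('need rail x,y',e@[np.cos(y),np.sin(y)],e@[-np.sin(y),np.cos(y)])
E
```

```text
[0.48925366 0.08968214 0.24873259] -10.54994639481958 [ 0.38602882 -0.37040445 -1.89917261] [-0.00180606  0.00132319 -0.99999749]
entry [0.49213024 0.08884238 0.04142576]
need rail x,y -0.0001484565743120775 0.000641359959188568
```

Emit:
carry_out(
  targets=[
    {"x": 0.0, "y": -0.0005, "z": 0.004, "hand": 0, "ax": 0, "ay": 0, "az": 0},
    {"x": 0.0, "y": -0.0005, "z": 0.008, "hand": 0, "ax": 0, "ay": 0, "az": 0},
    {"x": 0.0, "y": -0.0005, "z": 0.01, "hand": 0, "ax": 0, "ay": 0, "az": 0},
    {"x": 0.0, "y": -0.0005, "z": 0.01, "hand": 0, "ax": 0, "ay": 0, "az": 0},
    {"x": 0.0, "y": -0.0005, "z": 0.01, "hand": 0, "ax": 0, "ay": 0, "az": 0},
  ],
)

```text
t: 6.72
tool_pos: [0.4894, 0.0902, 0.2388]
orientation: [-3.127, 0.289, 0.003]
force: [-0.4, -0.2, -1.8]
opening: 0.0119
gripper_force: 30.0
```

```bash
cat >> h.py <<'E'
def rep():
    s=read_state(); Rm=R.from_rotvec(s['orientation']); print(s['t'],s['tool_pos'].round(4),round(tyaw(s),2),'F',s['force'].round(2),'M',s['wrist_torque'].round(2),'zax',Rm.as_matrix()[:,2].round(4))
    E=s['tool_pos']+Rm.apply([.0034,.0005,.2073]); 
    y=np.radians(-10.4); e=E[:2]-np.array([.4921,.0895]); print('entry z',E[2].round(4),'rail x,y rel screws',(e@[np.cos(y),np.sin(y)]).round(4),(e@[-np.sin(y),np.cos(y)]).round(4)); return s
E
python3 - <<'E'
from h import *
s=rep()
im,d,W=cloud('wrist'); np.savez('w5.npz',im=im,d=d,W=W,tp=s['tool_pos'],o=s['orientation'])
cv2.imwrite('pics/w5.png',cv2.resize(im[180:380,200:440],None,fx=3,fy=3,interpolation=cv2.INTER_CUBIC)[:600])
E
```

```text
6.725 [0.4894 0.0902 0.2388] -10.55 F [-0.38 -0.23 -1.76] M [0.   0.06 0.  ] zax [-0.0017  0.0014 -1.    ]
entry z 0.0315 rail x,y rel screws 0.0002 -0.0001
```

View pics/w5.png

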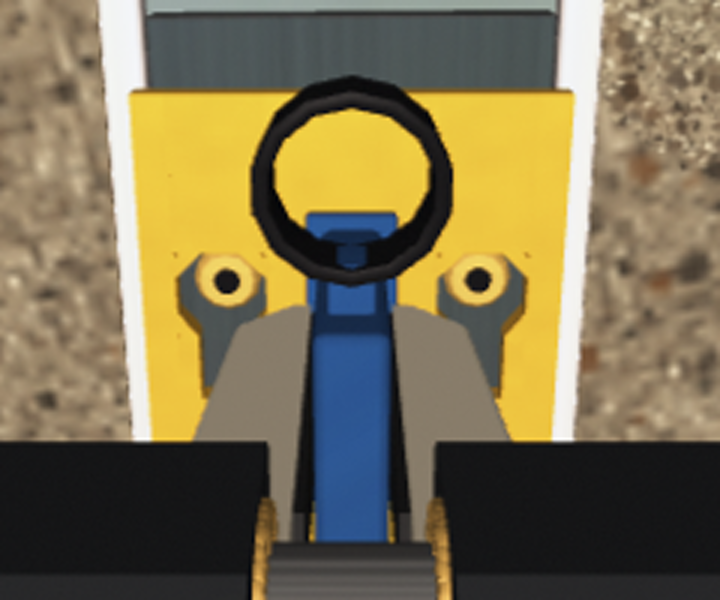

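Screws at crop (226,281) and (479,281) sit inside the holes, with the bracket about 0.7 mm too far forward. I'll correct that and descend.

Emit:
carry_out(
  targets=[
    {"x": -0.0006, "y": 0, "z": 0.001, "hand": 0, "ax": 0, "ay": 0, "az": 0},
    {"x": -0.0006, "y": 0, "z": 0.0025, "hand": 0, "ax": 0, "ay": 0, "az": 0},
    {"x": -0.0006, "y": 0, "z": 0.004, "hand": 0, "ax": 0, "ay": 0, "az": 0},
    {"x": -0.0006, "y": 0, "z": 0.005, "hand": 0, "ax": 0, "ay": 0, "az": 0},
    {"x": -0.0006, "y": 0, "z": 0.006, "hand": 0, "ax": 0, "ay": 0, "az": 0},
    {"x": -0.0006, "y": 0, "z": 0.006, "hand": 0, "ax": 0, "ay": 0, "az": 0},
  ],
)

```text
t: 7.52
tool_pos: [0.4887, 0.0903, 0.2326]
orientation: [-3.127, 0.289, 0.003]
force: [-0.2, 0.3, -2.5]
opening: 0.0119
gripper_force: 30.0
```

```bash
python3 -c "
from h import *
rep()"
```

```text
7.525 [0.4887 0.0903 0.2326] -10.55 F [-0.22  0.31 -2.53] M [ 0.03 -0.01 -0.01] zax [-0.002   0.0013 -1.    ]
entry z 0.0253 rail x,y rel screws -0.0006 -0.0002
```

Emit:
carry_out(
  targets=[
    {"x": 0, "y": 0, "z": 0.001, "hand": 0, "ax": 0, "ay": 0, "az": 0},
    {"x": 0, "y": 0, "z": 0.002, "hand": 0, "ax": 0, "ay": 0, "az": 0},
    {"x": 0, "y": 0, "z": 0.003, "hand": 0, "ax": 0, "ay": 0, "az": 0},
    {"x": 0, "y": 0, "z": 0.004, "hand": 0, "ax": 0, "ay": 0, "az": 0},
    {"x": 0, "y": 0, "z": 0.0045, "hand": 0, "ax": 0, "ay": 0, "az": 0},
    {"x": 0, "y": 0, "z": 0.005, "hand": 0, "ax": 0, "ay": 0, "az": 0},
    {"x": 0, "y": 0, "z": 0.005, "hand": 0, "ax": 0, "ay": 0, "az": 0},
  ],
)

```text
t: 8.4
tool_pos: [0.4887, 0.0903, 0.2278]
orientation: [-3.127, 0.289, 0.003]
force: [0.1, -0.5, -1.3]
opening: 0.0117
gripper_force: 30.0
```

```bash
python3 -c "
from h import *
rep()"
```

```text
8.4 [0.4887 0.0903 0.2278] -10.55 F [ 0.07 -0.5  -1.25] M [0.02 0.09 0.03] zax [-0.0017  0.0013 -1.    ]
entry z 0.0205 rail x,y rel screws -0.0005 -0.0001
```

Emit:
carry_out(
  targets=[
    {"x": 0, "y": 0, "z": 0.001, "hand": 0, "ax": 0, "ay": 0, "az": 0},
    {"x": 0, "y": 0, "z": 0.002, "hand": 0, "ax": 0, "ay": 0, "az": 0},
    {"x": 0, "y": 0, "z": 0.0028, "hand": 0, "ax": 0, "ay": 0, "az": 0},
    {"x": 0, "y": 0, "z": 0.0028, "hand": 0, "ax": 0, "ay": 0, "az": 0},
    {"x": 0, "y": 0, "z": 0.0032, "hand": 0, "ax": 0, "ay": 0, "az": 0},
    {"x": 0, "y": 0, "z": 0.0032, "hand": 0, "ax": 0, "ay": 0, "az": 0},
  ],
)

```text
t: 9.15
tool_pos: [0.4888, 0.0903, 0.2246]
orientation: [-3.127, 0.289, 0.003]
force: [-0.6, -0.8, -1.2]
opening: 0.0116
gripper_force: 30.0
```

Emit:
carry_out(
  targets=[
    {"x": 0, "y": 0, "z": 0.0004, "hand": 0, "ax": 0, "ay": 0, "az": 0},
    {"x": 0, "y": 0, "z": 0.0004, "hand": 0, "ax": 0, "ay": 0, "az": 0},
  ],
)

```text
t: 9.4
tool_pos: [0.4888, 0.0903, 0.2243]
orientation: [-3.127, 0.289, 0.003]
force: [-0.1, 0.8, 1.8]
opening: 0.0118
gripper_force: 30.0
```

Emit:
carry_out(
  targets=[
    {"x": 0, "y": 0, "z": 0.0003, "hand": 0, "ax": 0, "ay": 0, "az": 0},
    {"x": 0, "y": 0, "z": 0.0003, "hand": 0, "ax": 0, "ay": 0, "az": 0},
  ],
)

```text
t: 9.65
tool_pos: [0.4888, 0.0903, 0.2242]
orientation: [-3.127, 0.289, 0.003]
force: [-3.7, -0.7, 4.8]
opening: 0.0119
gripper_force: 30.0
```

```bash
python3 -c "
from h import *
rep()"
```

```text
9.65 [0.4888 0.0903 0.2242] -10.55 F [-3.7  -0.68  4.82] M [-0.06  0.53  0.  ] zax [-0.0017  0.0013 -1.    ]
entry z 0.0169 rail x,y rel screws -0.0004 -0.0001
```

Emit:
carry_out(
  targets=[
    {"x": 0.002, "y": 0, "z": -0.0002, "hand": 0, "ax": 0, "ay": 0, "az": 0},
    {"x": 0.004, "y": 0, "z": -0.0002, "hand": 0, "ax": 0, "ay": 0, "az": 0},
    {"x": 0.006, "y": 0, "z": -0.0002, "hand": 0, "ax": 0, "ay": 0, "az": 0},
    {"x": 0.006, "y": 0, "z": -0.0002, "hand": 0, "ax": 0, "ay": 0, "az": 0},
  ],
)

```text
t: 10.15
tool_pos: [0.4948, 0.0893, 0.2242]
orientation: [-3.127, 0.289, 0.003]
force: [-3.5, 1.7, 5.0]
opening: 0.0121
gripper_force: 30.0
```

```bash
python3 -c "
from h import *
rep()"
```

```text
10.15 [0.4948 0.0893 0.2242] -10.56 F [-3.54  1.7   4.96] M [ 0.13  0.5  -0.01] zax [-0.0016  0.0015 -1.    ]
entry z 0.0169 rail x,y rel screws 0.0057 -0.0
```

Emit:
carry_out(
  targets=[
    {"x": 0.002, "y": 0, "z": 0, "hand": 0, "ax": 0, "ay": 0, "az": 0},
    {"x": 0.004, "y": 0, "z": 0, "hand": 0, "ax": 0, "ay": 0, "az": 0},
    {"x": 0.006, "y": 0, "z": 0, "hand": 0, "ax": 0, "ay": 0, "az": 0},
    {"x": 0.008, "y": 0, "z": 0, "hand": 0, "ax": 0, "ay": 0, "az": 0},
    {"x": 0.0095, "y": 0, "z": 0, "hand": 0, "ax": 0, "ay": 0, "az": 0},
    {"x": 0.0095, "y": 0, "z": 0, "hand": 0, "ax": 0, "ay": 0, "az": 0},
  ],
)

```text
t: 10.9
tool_pos: [0.504, 0.0875, 0.2242]
orientation: [-3.127, 0.289, 0.003]
force: [-3.9, 1.9, 5.9]
opening: 0.012
gripper_force: 30.0
```

```bash
python3 -c "
from h import *
rep()"
```

```text
10.9 [0.504  0.0875 0.2242] -10.55 F [-3.88  1.86  5.91] M [ 0.12  0.7  -0.01] zax [-0.0019  0.0015 -1.    ]
entry z 0.0169 rail x,y rel screws 0.015 -0.0
```

Emit:
carry_out(
  targets=[
    {"x": 0.0008, "y": 0, "z": 0, "hand": 0, "ax": 0, "ay": 0, "az": 0},
    {"x": 0.0016, "y": 0, "z": 0, "hand": 0, "ax": 0, "ay": 0, "az": 0},
    {"x": 0.0024, "y": 0, "z": 0, "hand": 0, "ax": 0, "ay": 0, "az": 0},
    {"x": 0.003, "y": 0, "z": 0, "hand": 0, "ax": 0, "ay": 0, "az": 0},
    {"x": 0.003, "y": 0, "z": 0, "hand": 0, "ax": 0, "ay": 0, "az": 0},
  ],
)

```text
t: 11.52
tool_pos: [0.507, 0.087, 0.2242]
orientation: [-3.127, 0.289, 0.003]
force: [-3.5, 1.4, 5.7]
opening: 0.0118
gripper_force: 30.0
```

Emit:
carry_out(
  targets=[
    {"x": 0.0003, "y": 0, "z": 0, "hand": 0, "ax": 0, "ay": 0, "az": 0},
    {"x": 0.0006, "y": 0, "z": 0, "hand": 0, "ax": 0, "ay": 0, "az": 0},
  ],
)

```text
t: 11.78
tool_pos: [0.5074, 0.0869, 0.2242]
orientation: [-3.127, 0.289, 0.003]
force: [-4.2, 1.5, 6.4]
opening: 0.0114
gripper_force: 30.0
```

Emit:
carry_out(
  targets=[
    {"x": 0.0003, "y": 0, "z": 0, "hand": 0, "ax": 0, "ay": 0, "az": 0},
    {"x": 0.0005, "y": 0, "z": 0, "hand": 0, "ax": 0, "ay": 0, "az": 0},
  ],
)

```text
t: 12.02
tool_pos: [0.5079, 0.0868, 0.2242]
orientation: [-3.127, 0.289, 0.003]
force: [-4.5, 1.5, 6.2]
opening: 0.0118
gripper_force: 30.0
```

Emit:
carry_out(
  targets=[
    {"x": 0.0003, "y": 0, "z": 0, "hand": 0, "ax": 0, "ay": 0, "az": 0},
    {"x": 0.0003, "y": 0, "z": 0, "hand": 0, "ax": 0, "ay": 0, "az": 0},
  ],
)

```text
t: 12.28
tool_pos: [0.5082, 0.0867, 0.2242]
orientation: [-3.127, 0.289, 0.003]
force: [-4.2, 0.4, 6.3]
opening: 0.0115
gripper_force: 30.0
```

```bash
python3 -c "
from h import *
rep()"
```

```text
12.275 [0.5082 0.0867 0.2242] -10.55 F [-4.18  0.37  6.27] M [ 0.13  0.56 -0.04] zax [-0.0019  0.0014 -1.    ]
entry z 0.0169 rail x,y rel screws 0.0193 -0.0001
```

Emit:
carry_out(
  targets=[
    {"x": 0.0004, "y": 0, "z": 0, "hand": 0, "ax": 0, "ay": 0, "az": 0},
    {"x": 0.0004, "y": 0, "z": 0, "hand": 0, "ax": 0, "ay": 0, "az": 0},
  ],
)

```text
t: 12.52
tool_pos: [0.5086, 0.0867, 0.2242]
orientation: [-3.127, 0.289, 0.003]
force: [-2.9, 0.4, 6.1]
opening: 0.0119
gripper_force: 30.0
```

Emit:
carry_out(
  targets=[
    {"x": 0.0004, "y": 0, "z": 0, "hand": 0, "ax": 0, "ay": 0, "az": 0},
    {"x": 0.0004, "y": 0, "z": 0, "hand": 0, "ax": 0, "ay": 0, "az": 0},
  ],
)

```text
t: 12.78
tool_pos: [0.5089, 0.0866, 0.2242]
orientation: [-3.127, 0.289, 0.004]
force: [-6.3, 0.3, 7.8]
opening: 0.0119
gripper_force: 30.0
```

Emit:
carry_out(
  targets=[
    {"x": 0.0003, "y": 0, "z": 0, "hand": 0, "ax": 0, "ay": 0, "az": 0},
    {"x": 0.0003, "y": 0, "z": 0, "hand": 0, "ax": 0, "ay": 0, "az": 0},
  ],
)

```text
t: 13.02
tool_pos: [0.509, 0.0866, 0.2242]
orientation: [-3.127, 0.289, 0.005]
force: [-7.7, 1.1, 8.8]
opening: 0.012
gripper_force: 30.0
```

Emit:
carry_out(
  targets=[
    {"x": 0, "y": 0, "z": 0, "hand": 20, "ax": 0, "ay": 0, "az": 0},
    {"x": 0, "y": 0, "z": 0, "hand": 45, "ax": 0, "ay": 0, "az": 0},
    {"x": 0, "y": 0, "z": 0, "hand": 60, "ax": 0, "ay": 0, "az": 0},
    {"x": 0, "y": 0, "z": -0.02, "hand": 60, "ax": 0, "ay": 0, "az": 0},
    {"x": 0, "y": 0, "z": -0.07, "hand": 60, "ax": 0, "ay": 0, "az": 0},
    {"x": -0.05, "y": 0, "z": -0.11, "hand": 60, "ax": 0, "ay": 0, "az": 0},
    {"x": -0.11, "y": 0, "z": -0.12, "hand": 60, "ax": 0, "ay": 0, "az": 0},
    {"x": -0.11, "y": 0, "z": -0.12, "hand": 60, "ax": 0, "ay": 0, "az": 0},
  ],
)

```text
t: 14.02
tool_pos: [0.3987, 0.1069, 0.3453]
orientation: [-3.126, 0.286, -0.002]
force: [0.3, -0.6, -0.2]
opening: 0.0558
gripper_force: 0.0
```

```bash
python3 - <<'E'
from h import *
s=rep()
im,d,W=cloud('wrist'); np.savez('w6.npz',im=im,d=d,W=W,tp=s['tool_pos'],o=s['orientation'])
cv2.imwrite('pics/w6.png',cv2.resize(im[0:260,170:470],None,fx=2.3,fy=2.3,interpolation=cv2.INTER_CUBIC))
E
```

```text
14.025 [0.3987 0.1069 0.3453] -10.47 F [ 0.33 -0.64 -0.24] M [ 0.04  0.04 -0.01] zax [ 0.0012  0.002  -1.    ]
entry z 0.138 rail x,y rel screws -0.0915 0.0002
```

View pics/w6.png

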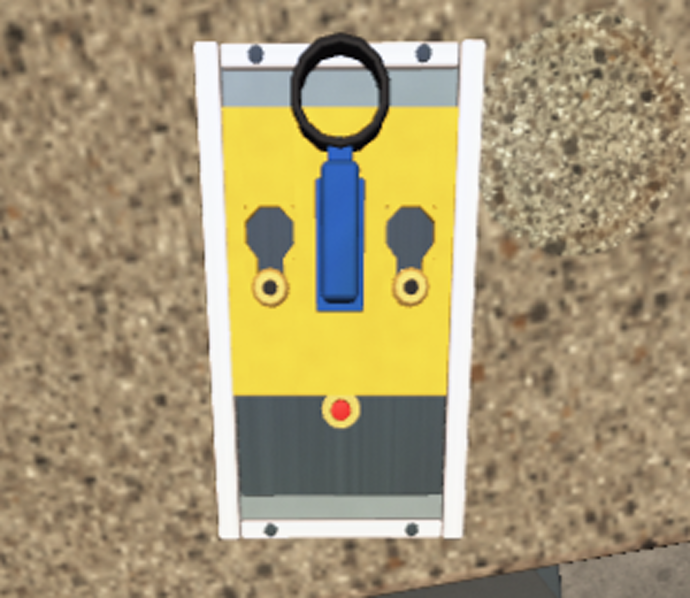

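The bracket is in place: the screws at (269,287) and (411,287) are at the slot ends, and the red plunger at (340,410) is fully clear behind the rear edge (row 395). I'll check its height.

```bash
python3 - <<'E'
from h import *
f=np.load('w6.npz'); im,W=f['im'],f['W']; hsv=cv2.cvtColor(im,cv2.COLOR_BGR2HSV);H,S,V=[hsv[...,i] for i in range(3)]
u,v=int(170+340/2.3),int(410/2.3)
print('plunger',W[v-1:v+2,u-1:u+2,2].round(4).tolist(),'deck',np.nanmedian(W[v+10:v+25,u-20:u+20,2]),'plate',np.nanmedian(W[v-25:v-12,u-20:u+20,2]))
E
```

```text
plunger [[0.0236, 0.022, 0.0242], [0.0227, 0.0235, 0.0235], [0.0222, 0.0234, 0.0238]] deck 0.016884708707053275 plate 0.021917976588036986
```

The plunger top is 6 mm above the deck, so it is fully up, and the plate is flat on the deck.

```bash
python3 -c "
from h import *
print(robot.close_job())"
```

```text
the job is handed in; nothing more can be done
None
```

The bracket is home on the rail with the plate flat on the deck, the plunger fully up behind it and the gripper clear; wrist forces stayed around 12 N at most, the bystanders were left alone, and the job was handed in at about 14 s (no verdict was shown).

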